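Peel the top tray off a sticky nested stack and present it

ROBOT

A 7-joint arm with a two-finger parallel gripper is mounted at the origin on a cart in front of the work surface, level with it; the furniture and walls round the work are solid. World frame = base frame: x ahead of the robot, y to its left, z up, the work surface at z = 0. Lengths are in m, angles in rad, forces in N, time in s.
With the tool pointing down it reaches from about 0.4 to 0.875 m from the base axis. Payload 6.5 kg.
Tool frame: the origin (TCP) lies midway between the tips of the shut fingers; the grasp point (between the pads) lies 19 mm behind it; z points along the fingers, y is the direction in which the jaws open and shut (so a half turn about z gives the same grasp; the last joint's range is limited). The gripper opens to 85 mm and grips with 20 to 120 N. Pads are 22 mm wide; open, the fingers measure 114 mm over their backs; the gripper's body (76 mm by 85 mm) begins 54 mm behind the grasp point. The pads swing forward as they close: fully open they stand 13 mm farther back than shut.
Start: joints at [1.093, 0.536, -0.004, 1.538, 0.003, 1.067, -0.071], TCP at [0.26, -0.596, 0.231] pointing down, gripper open.
Joint ranges: [-2.7, 2.7], [-0.37, 2.16], [-1.27, 1.26], [0.24, 2.4], [-1.31, 4.45], [0.19, 1.91], [-2.76, 2.76]. Speed limits (rad/s): [2.39, 2.39, 3.14, 3.14, 3.14, 3.14, 3.14].

INTERFACE

Orientations are given as a 3x3 rotation matrix whose columns are the frame's x, y, z axes.
In Python, from rig import r, vision, close_job gives the robot as it stands. The module is installed in compiled form; this text tells all that it offers.
- The arm moves only by the tool servo_tool, never from a script. Its argument "plan" is a list of rows, each an object of numbers: "tx", "ty", "tz": the shift along the tool's x, y, z in units of 0.75 m (1.0 is 0.75 m); "rx", "ry", "rz": the turn, a rotation vector about the tool's x, y, z in units of 2 pi rad (1.0 is 2 pi rad). In form: [{"tx": .., "ty": .., "tz": .., "rx": .., "ry": .., "rz": ..}, ...]. A call has 1 to 12 rows; each row is the pose to reach, as a shift and turn from the pose commanded when the call began, along the tool's axes at that moment, turning the shorter way round; what a row does not reach only later rows make up. A row lasts 1/12 s, in which the tool goes at most 41.7 mm and 7.16 degrees, less where a joint would pass 70% of its speed; a pose out of reach is approached as far as the arm can. A call with a number of a shift or a turn outside -1 to 1 is refused whole. A call with a gripper value outside its range is refused whole. "jaw" is the closure, from -1 (fully open) to 1 (shut), set as the call begins (left out, the last holds). The fingers move at their own pace and stop on an object; "grip_force" is the grip in N (left out, the last holds). Time passes only in rows, so rows that repeat a pose let the fingers close. It gives the time, the measured TCP pose, the force and the opening at its end, in the units of the state.
- r.read_state(): the state, without advancing time (a new reading comes with each control period).
- vision.grab_frame(name): name is "side" or "top"; returns (picture, depth): 480x640x3 uint8, red, green, blue; 480x640 float32, m along the optical axis (not along the pixel's ray), 0 where there is no reading.
- vision.camera_model(name): a dict with "fx", "fy", "cx", "cy" (pixels), "D" ([k1, k2, p1, p2, k3] as OpenCV has them; the pictures are not rectified), "rvec" (rotation vector, rad) and "tvec" (3), from world to camera coordinates, as OpenCV has them. Camera axes: x right, y down, z forward; pixel columns grow to the right and rows downward; lengths in m; the calibration is good to about 2 mm. A picture is of the moment at which its call begins. camera_model takes no time and is no camera call.
- close_job(): hands the job in, once; it reports no verdict.
The state is a dict: "time": time; "joints": joint angles; "qvel": joint speeds; "effort": joint torques, N m; "tool_pos": TCP position; "orientation": TCP orientation; "contact_force": force on the tool from outside, world axes, zero at the start; "moment": the same for the moment, N m; "gripper_width": finger opening in m.
Only numpy, scipy, OpenCV 4.12 (cv2) and the standard library are available. Lean on these libraries where they do the work, as an engineer would, in place of code of your own. Each camera call takes 0.05 s, during which the arm holds its last target. There are 200 camera calls.

TASK

Lay the aluminium retaining bar across the two forked posts of the tray stand, so that it keeps the grey trays down, and let go of it. Then peel the blue top tray off the sticky stack by its corner tab: raise the tab end by about 3 cm while the opposite end still rests on the grey trays, and only then take the tray off. Finish while holding the blue tray by its tab, level, over the round gold card and at least 12 cm above the counter, with the bar still in its forks and the grey trays, the shaker, the honey jar and the tub left where they were.

Things in the scene. Friction and masses are not known exactly. Their poses are not given: they have to be found in the camera images.
- stand: Fixed steel tray stand, yaw varies; origin on the counter under the middle of the stack, z up, -x towards its forked end (roughly the robot). 5 mm base plate. Two dark forked posts at x = -84, y = +72 and -72 mm, 22 mm wide in y; fork floors 47 mm above the counter, slots 28 mm wide in x, cheeks end 61 mm above the counter, cheek outsides at x = -66 and -102 mm.
- stand_seat (a point): Point midway between the two fork floors (stand frame -84, 0, 47 mm), axes as the stand: the middle of the bar's underside belongs here, bar along y.
- bar_grip (a point): Loose aluminium retaining bar, 0.50 kg, 184 mm long (its y axis) x 20 mm wide (x) x 10 mm high, with an upright black grip on its middle: 14 mm thick (x), 40 mm long (y), from 10 to 43 mm above the bar's underside. This point is on the grip, 28 mm above the underside. Starts lying on the counter, grip up.
- bar_mid (a point): Centre of the aluminium bar itself, 5 mm above its underside; axes as the bar.
- lower_mid (a point): Grey lower nested trays, one loose piece of 0.24 kg, standing between low rails on the stand's plate. This point: middle of the opening at rim height, 40 mm above their underside, 45 mm above the counter; axes as the stand. Rim 120 x 100 mm; at the tab end a bare flange runs on to x = -100 mm, and the seated bar crosses 2 mm above it.
- tray_mid (a point): Blue top tray (loose, about 0.1 kg), nested in the grey trays; this point is the centre of its rim's underside, axes as the stand at the start. Rim 120 (x) x 100 (y) x 3 mm, lying on the grey rim; the hollow below it is 80 x 72 mm and 24 mm deep, with 10 mm of play at the x ends.
- tray_tab (a point): Middle of the blue tray's upright corner tab, 46 mm to -x and 40 mm to +y of tray_mid and 28 mm above it. The tab is 24 mm long (x), 10 mm thick (y), and stands from 3 to 47 mm above the rim's underside; pinch it from above across y. Axes as the tray.
- tray_far (a point): Corner of the blue tray's rim diagonally opposite the tab (60, -50, 0 mm from tray_mid). Rubber studs in the grey trays grip the blue tray's sides: two at the tab end (x = -32 mm, 2 to 4.5 N each), two weak ones at x = 28 mm; each lets go after about 14 mm of rise. Pulled straight up, the grey trays come along. To peel, turn the tray about its rim edge at x = +60 mm, tab end up.
- card: Fixed round gold card, 100 mm across and 3 mm thick, flat on the counter; origin at its centre underneath.
- sugar: Bystander: glass shaker with grey cap, 44 mm across, 90 mm high; origin under its centre.
- honey: Bystander: honey jar with white lid, 60 mm across, 99 mm high; origin under its centre.
- tub: Bystander: small spread tub, 72 mm across, 71 mm high; origin under its centre.
Things that resemble listed ones, but are neither listed nor needed, are in the scene too. Of the things shaped like the part that bears bar_grip, the aluminium one is meant.

How it is judged:
On the way, in this order (a step that is already met when the one before it is completed fails the run):
1. the bar lies in both forks, let go, with the blue tray still down in the stack (horizontal distance between bar_mid and stand_seat below 0.012 m and z of bar_mid in the frame of stand between 0.048 and 0.056 m and angle between the y axis of bar_mid and the y axis of stand, either way round below 0.12 rad and contact force between the fingers and bar below 0.1 N and linear speed of bar below 0.02 m/s and distance between tray_mid and lower_mid below 0.012 m), for 0.2 s.
2. the tab end of the blue tray is raised while the opposite end still rests on the grey trays (z of tray_tab in the frame of lower_mid above 0.048 m and z of tray_far in the frame of lower_mid below 0.008 m and angle between tray_mid's own z axis and vertical above 0.12 rad and horizontal distance between bar_mid and stand_seat below 0.012 m and z of bar_mid in the frame of stand between 0.048 and 0.056 m and angle between the y axis of bar_mid and the y axis of stand, either way round below 0.12 rad and z of lower_mid in the frame of stand below 0.051 m and horizontal distance between lower_mid and stand below 0.012 m), for 0.1 s.
At the end, for the whole second after the job is handed in: Fingers hold the blue tray still, rim over 11.5 cm above the counter, within 15 degrees of level, middle within 45 mm of the gold card's, clear of bar and grey trays. Bar in both forks (12 mm, 7 degrees of the stand's y); grey trays in place (12 mm, raised under 6 mm) (contact force between the fingers and tray above 1 N and height (world z) of tray_mid above 0.115 m and angle between tray_mid's own z axis and vertical below 0.26 rad and horizontal distance between tray_mid and card below 0.045 m and linear speed of tray below 0.03 m/s and contact force between tray and lower below 0.1 N and contact force between tray and bar below 0.1 N and horizontal distance between bar_mid and stand_seat below 0.012 m and z of bar_mid in the frame of stand between 0.048 and 0.056 m and angle between the y axis of bar_mid and the y axis of stand, either way round below 0.12 rad and z of lower_mid in the frame of stand below 0.051 m and horizontal distance between lower_mid and stand below 0.012 m); the arm keeps its last pose, push and grip.
It fails at once if the grey trays are lifted more than 12 mm or pulled more than 25 mm out of place (z of lower_mid in the frame of stand above 0.057 m or horizontal distance between lower_mid and stand above 0.025 m).
It fails at once if the shaker, the honey jar or the tub is moved by more than 3 cm or knocked over (distance of any of sugar, honey, tub from where it was at the start of the episode above 0.03 m or angle between any of sugar, honey, tub's own z axis and vertical above 0.5 rad).
It also fails if it takes over 45 s, if anything falls off the work surface, if the arm or the gripper's body presses on something with over 40 N, if the wrist force passes 120 N, or if a joint passes its speed limit or range.

## Working session

There is one attempt and no reset: what is moved stays moved. The work goes in short steps, Python scripts to look and compute and a tool call to move; the robot and the scene stay as the last step left them, time stands still between calls to the robot, and variables do not carry over. Pictures are saved under pics/ and viewed, about 8 in all and at most 12, crops included, and the job is handed in when it is done.

Besides the shell and the picture viewer there is one more tool, called by a JSON object that holds its "op" and its "data", one argument or row to a line. servo_tool: Moves the arm, as the interface text tells. Shifts and turns lie within -1 to 1; 1 stands for 0.75 m of shift or 2 pi rad of turn. Its arguments: {"type":"object","properties":{"plan":{"type":"array"},"jaw":{"type":"number"},"grip_force":{"type":"number"}},"required":["plan"]}

```bash
mkdir -p pics
cat > h.py <<'E'
import numpy as np, cv2
from rig import r, vision
def grab(n,save=True):
    im,d=vision.grab_frame(n); np.savez(f'{n}.npz',im=im,d=d); return im,d
def load(n):
    z=np.load(f'{n}.npz'); return z['im'],z['d']
def cloud(n,d):
    m=vision.camera_model(n); K=np.array([[m['fx'],0,m['cx']],[0,m['fy'],m['cy']],[0,0,1.]])
    v,u=np.mgrid[:480,:640]; p=cv2.undistortPoints(np.stack([u,v],-1).reshape(-1,1,2).astype(np.float64),K,np.array(m['D'],float)).reshape(480,640,2)
    P=np.dstack([p*d[...,None],d]); R=cv2.Rodrigues(np.array(m['rvec'],float))[0]
    W=(P-np.array(m['tvec']).ravel())@R; W[d<=0]=np.nan; return W
E
python3 - <<'E'
from h import *
a,_=grab('top');b,_=grab('side')
cv2.imwrite('pics/t1.png',a[...,::-1]);cv2.imwrite('pics/s1.png',b[...,::-1])
s=r.read_state();print(s['time'],s['tool_pos'],s['orientation'],s['contact_force'],s['gripper_width'])
E
```

```text
0.1 [ 0.25990411 -0.59515996  0.23051418] [[ 9.16370027e-01  4.00331599e-01 -7.63935754e-04]
 [ 4.00332297e-01 -9.16369037e-01  1.35632989e-03]
 [-1.57065359e-04 -1.54872821e-03 -9.99998788e-01]] [-0.02578247  0.53066196 -0.75480236] 0.08551359441081077
```

View pics/t1.png

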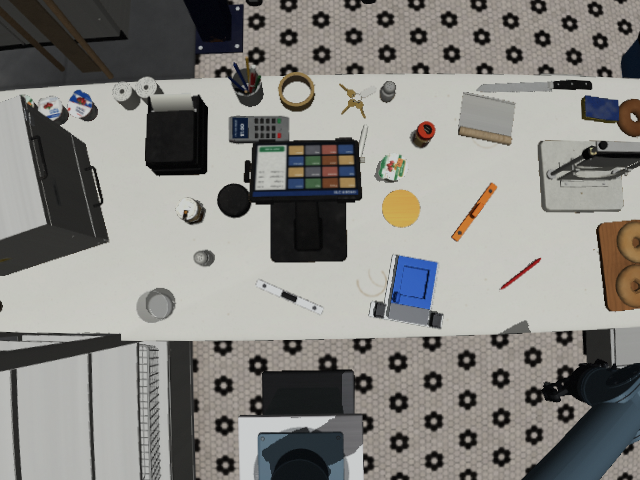

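View pics/s1.png

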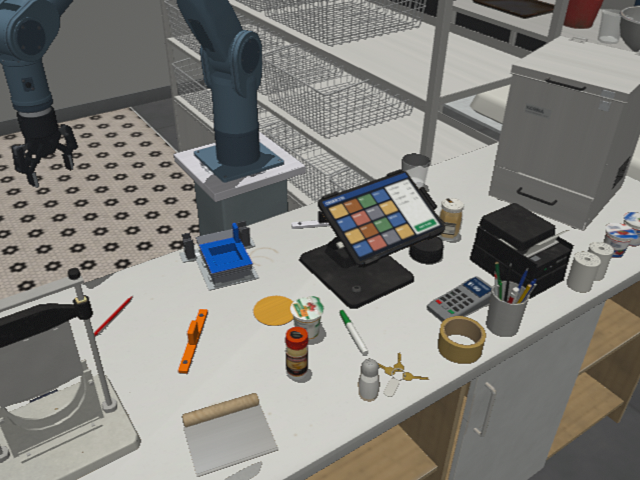

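Top view: the silver bar is at (290,296) and the orange look-alike at (474,211). The stand with the blue tray is at (410,290), its dark forks at (378,311) and (435,320). The gold card is at (401,208), the tub at (391,167), and the POS terminal at (308,200). The silver bar fits "aluminium". I'll confirm it in an enlarged crop and measure it.

Run:
```python
from h import *
im,d=load('top'); W=cloud('top',d)
c=cv2.resize(im[235:340,245:455],None,fx=3.8,fy=3.8,interpolation=cv2.INTER_CUBIC); cv2.imwrite('pics/c1.png',c[...,::-1])
hsv=cv2.cvtColor(im,cv2.COLOR_RGB2HSV); v,u=np.mgrid[:480,:640]
def rep(name,m):
    P=W[m]; P=P[~np.isnan(P[:,0])]; (cx,cy),sz,an=cv2.minAreaRect((P[:,:2]*1000).astype(np.float32))
    print(name,len(P),'c',round(cx,1),round(cy,1),'sz',np.round(sz,1),'ang',round(an,1),'z pct',np.round(np.nanpercentile(P[:,2],[2,50,98])*1000,1),'med',np.round(np.median(P,0)*1000,1))
def box(a,b,c_,d_): return (u>=a)&(u<=c_)&(v>=b)&(v<=d_)
z=W[...,2]
B=box(250,270,330,320)
rep('bar',B&(z>.004)); rep('grip',B&(z>.03))
rep('card',box(375,183,425,232)&(hsv[...,1]>90)&(hsv[...,0]<35)&(z<.015))
blue=box(380,250,445,310)&(hsv[...,0]>100)&(hsv[...,0]<125)&(hsv[...,1]>120)
rep('blue',blue);rep('bluerim',blue&(z>.04)&(z<.056)); rep('tab',box(375,250,450,330)&(z>.07))
S=box(365,295,450,332); rep('forkL',box(365,295,392,330)&(z>.05)&(z<.07)&(hsv[...,2]<110)); rep('forkR',box(425,300,450,335)&(z>.05)&(z<.07)&(hsv[...,2]<110))
rep('tub',box(370,145,412,185)&(z>.03)); rep('shaker?',box(190,245,218,270)&(z>.03)); rep('pos',box(245,130,365,265)&(z>.03))
rep('posnear',box(265,205,350,265)&(z>.01));
```

```text
bar 853 c 462.2 19.8 sz [205.3 127.7] ang 88.9 z pct [ 4.1  7.7 43.8] med [459.6  20.    7.7]
grip 77 c 458.1 22.2 sz [39.4 12.4] ang 68.0 z pct [35.3 41.6 47.5] med [459.1  22.6  41.6]
card 1113 c 681.4 -271.2 sz [96.5 98.2] ang 1.9 z pct [-4.   2.8 10.2] med [ 680.9 -271.     2.8]
blue 1859 c 488.2 -296.4 sz [107.3 123. ] ang 78.1 z pct [17.9 44.4 86.6] med [ 487.1 -293.9   44.4]
bluerim 1044 c 486.8 -292.2 sz [ 99.6 118.5] ang 78.3 z pct [40.9 47.8 54.1] med [ 488.2 -294.1   47.8]
tab 50 c 451.4 -244.5 sz [12.  22.8] ang 78.1 z pct [73.5 90.  98.7] med [ 450.6 -243.    90. ]
forkL 41 c 420.0 -204.6 sz [19.9 36. ] ang 78.6 z pct [50.4 59.2 66.4] med [ 417.4 -205.    59.2]
forkR 39 c 390.0 -345.2 sz [21.2 35.6] ang 80.2 z pct [50.2 58.8 64.7] med [ 390.9 -345.5   58.8]
tub 657 c 776.3 -249.3 sz [70.3 72.7] ang 72.9 z pct [63.8 69.9 76.1] med [ 775.4 -247.5   69.9]
shaker? 238 c 559.1 234.2 sz [37.2 38.8] ang 33.0 z pct [31.6 79.8 93. ] med [557.3 230.5  79.8]
pos 8331 c 719.5 2.7 sz [326.4 274.6] ang 76.4 z pct [ 40.2 206.7 249.7] med [724.1 -27.8 206.7]
posnear 3867 c 616.3 -29.2 sz [195.8 152.5] ang 88.8 z pct [ 10.4  16.3 138.9] med [617.3 -30.4  16.3]
```

View pics/c1.png

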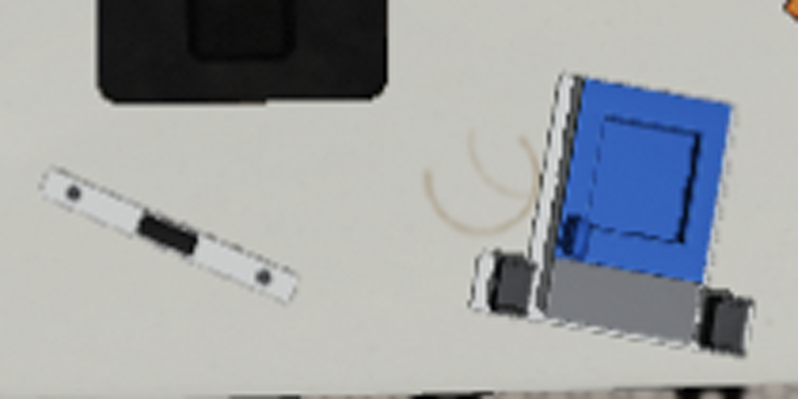

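The crop shows the silver bar with its black grip on the left. On the right is the stand, with the blue tab at the tray's left-near corner. The measured tab (451,-244) matches the prediction (450,-244) from the stand pose: origin (487,-292), yaw -11.9°. The seat is at (405,-275).

```bash
cat >> h.py <<'E'
from scipy.spatial.transform import Rotation as Ro
def Rdown(a,tilt=0):
    "jaw (tool y) at world azimuth a deg, tool down; tilt deg about world vector y"
    a=np.radians(a); y=np.array([np.cos(a),np.sin(a),0]); z=np.array([0,0,-1.]); R=np.c_[np.cross(y,z),y,z]
    return R
def delta(p,R,s=None):
    s=s or r.read_state(); R0=np.array(s['orientation']); p0=np.array(s['tool_pos'])
    t=R0.T@(np.array(p)-p0)/.75; w=Ro.from_matrix(R0.T@R).as_rotvec()/(2*np.pi)
    print('t',np.round(t,4),'r',np.round(w,4),'rows',np.linalg.norm(t)*750/41.7,np.linalg.norm(w)*360/7.16)
E
python3 - <<'E'
from h import *
im,d=load('top'); W=cloud('top',d)
P=W[270:320,250:331].reshape(-1,3); P=P[~np.isnan(P[:,0])]
q=P-[.4585,.0222,0]; ax=np.array([np.cos(np.radians(68)),np.sin(np.radians(68))]); n=np.array([ax[1],-ax[0]])
k=(P[:,2]>.004)&(abs(q[:,:2]@n)<.02)&(abs(q[:,:2]@ax)<.1); B=P[k,:2].astype(np.float32)
l=cv2.fitLine(B,cv2.DIST_HUBER,0,.01,.01).ravel(); print(k.sum(),np.degrees(np.arctan2(l[1],l[0])),cv2.minAreaRect(B*1000),B.mean(0))
delta([.4587,.0220,.08],Rdown(-22));
E
```

```text
558 66.30444 ((457.6937561035156, 22.299217224121094), (199.06842041015625, 39.17021942138672), 67.61155700683594) [0.45860276 0.0224971 ]
t [ 0.5724 -0.6476  0.2016] r [-2.000e-04 -1.000e-04 -1.233e-01] rows 15.962304119324822 6.201276269835734
```

{"op": "servo_tool", "data": {
  "plan": [
    {"tx": 0.572,"ty": -0.648,"tz": 0.03,"rz": -0.1235},
    {"tx": 0.572,"ty": -0.648,"tz": 0.03,"rz": -0.1235},
    {"tx": 0.572,"ty": -0.648,"tz": 0.03,"rz": -0.1235},
    {"tx": 0.572,"ty": -0.648,"tz": 0.03,"rz": -0.1235},
    {"tx": 0.572,"ty": -0.648,"tz": 0.03,"rz": -0.1235},
    {"tx": 0.572,"ty": -0.648,"tz": 0.03,"rz": -0.1235},
    {"tx": 0.572,"ty": -0.648,"tz": 0.03,"rz": -0.1235},
    {"tx": 0.572,"ty": -0.648,"tz": 0.03,"rz": -0.1235},
    {"tx": 0.572,"ty": -0.648,"tz": 0.03,"rz": -0.1235},
    {"tx": 0.572,"ty": -0.648,"tz": 0.03,"rz": -0.1235},
    {"tx": 0.572,"ty": -0.648,"tz": 0.15,"rz": -0.1235},
    {"tx": 0.572,"ty": -0.648,"tz": 0.2,"rz": -0.1235}
  ],
  "jaw": -1,
  "grip_force": 50
}}

```text
validation failed for argument at $.pl...
```

Run:
```python
from h import *
delta([.4587,.0222,.016],Rdown(-22.3)); print(r.read_state()['tool_pos'],r.read_state()['qvel'])
```

```text
t [ 0.5725 -0.6478  0.2869] r [-2.000e-04 -1.000e-04 -1.225e-01] rows 16.38206469044793 6.159376917963527
[ 0.25990411 -0.59515996  0.23051418] [-0.00039329 -0.00248408 -0.00104119 -0.00301787 -0.00057619 -0.00016132
  0.00024798]
```

{"op": "servo_tool", "data": {
  "plan": [
    {"tx": 0.572,"ty": -0.648,"tz": 0.03,"rx": 0,"ry": 0,"rz": -0.1235},
    {"tx": 0.572,"ty": -0.648,"tz": 0.03,"rx": 0,"ry": 0,"rz": -0.1235},
    {"tx": 0.572,"ty": -0.648,"tz": 0.03,"rx": 0,"ry": 0,"rz": -0.1235},
    {"tx": 0.572,"ty": -0.648,"tz": 0.03,"rx": 0,"ry": 0,"rz": -0.1235},
    {"tx": 0.572,"ty": -0.648,"tz": 0.03,"rx": 0,"ry": 0,"rz": -0.1235},
    {"tx": 0.572,"ty": -0.648,"tz": 0.03,"rx": 0,"ry": 0,"rz": -0.1235},
    {"tx": 0.572,"ty": -0.648,"tz": 0.03,"rx": 0,"ry": 0,"rz": -0.1235},
    {"tx": 0.572,"ty": -0.648,"tz": 0.03,"rx": 0,"ry": 0,"rz": -0.1235},
    {"tx": 0.572,"ty": -0.648,"tz": 0.03,"rx": 0,"ry": 0,"rz": -0.1235},
    {"tx": 0.572,"ty": -0.648,"tz": 0.03,"rx": 0,"ry": 0,"rz": -0.1235},
    {"tx": 0.572,"ty": -0.648,"tz": 0.15,"rx": 0,"ry": 0,"rz": -0.1235},
    {"tx": 0.572,"ty": -0.648,"tz": 0.2,"rx": 0,"ry": 0,"rz": -0.1235}
  ],
  "jaw": -1,
  "grip_force": 50
}}

```text
time: 1.1
tool_pos: [0.412, -0.1271, 0.1797]
orientation: [[0.373, 0.928, 0.004], [0.928, -0.373, -0.001], [0.0, 0.004, -1.0]]
contact_force: [0.7, -1.0, 0.9]
gripper_width: 0.0854
```

Run:
```python
from h import *
delta([.4587,.0222,.016],Rdown(-22.3)); print(r.read_state()['tool_pos'],r.read_state()['qvel'])
```

```text
t [ 0.2078 -0.0174  0.2182] r [ 0.0007 -0.0001  0.0011] rows 5.428869886484757 0.06302808107249695
[ 0.41196032 -0.1270606   0.17966531] [-0.86459525  0.48340632 -0.17737666  0.27025532  0.39622205 -0.65983679
 -1.33714102]
```

{"op": "servo_tool", "data": {
  "plan": [
    {"tx": 0.15,"ty": -0.01,"tz": 0.1,"rx": 0,"ry": 0,"rz": 0},
    {"tx": 0.15,"ty": -0.01,"tz": 0.1,"rx": 0,"ry": 0,"rz": 0},
    {"tx": 0.15,"ty": -0.01,"tz": 0.1,"rx": 0,"ry": 0,"rz": 0},
    {"tx": 0.15,"ty": -0.01,"tz": 0.1,"rx": 0,"ry": 0,"rz": 0},
    {"tx": 0.15,"ty": -0.01,"tz": 0.1,"rx": 0,"ry": 0,"rz": 0},
    {"tx": 0.15,"ty": -0.01,"tz": 0.1,"rx": 0,"ry": 0,"rz": 0}
  ]
}}

```text
time: 1.6
tool_pos: [0.4449, -0.0217, 0.1034]
orientation: [[0.372, 0.928, -0.002], [0.928, -0.372, -0.0], [-0.001, -0.001, -1.0]]
contact_force: [-0.1, -0.4, 1.1]
gripper_width: 0.0853
```

Run:
```python
from h import *
delta([.4587,.0222,.016],Rdown(-22.3)); print(r.read_state()['tool_pos'],r.read_state()['qvel'])
```

```text
t [ 0.0613 -0.0046  0.1165] r [-0.0002  0.0001  0.0012] rows 2.3680062417432417 0.062130388878001624
[ 0.4449423  -0.02171066  0.1033689 ] [ 0.03900838 -0.02685722  0.01748704 -0.00281786 -0.00254168  0.00478827
  0.00708468]
```

{"op": "servo_tool", "data": {
  "plan": [
    {"tx": 0.061,"ty": -0.0045,"tz": 0.02,"rx": 0,"ry": 0,"rz": 0.001},
    {"tx": 0.061,"ty": -0.0045,"tz": 0.05,"rx": 0,"ry": 0,"rz": 0.001},
    {"tx": 0.061,"ty": -0.0045,"tz": 0.08,"rx": 0,"ry": 0,"rz": 0.001},
    {"tx": 0.061,"ty": -0.0045,"tz": 0.1,"rx": 0,"ry": 0,"rz": 0.001},
    {"tx": 0.061,"ty": -0.0045,"tz": 0.115,"rx": 0,"ry": 0,"rz": 0.001},
    {"tx": 0.061,"ty": -0.0045,"tz": 0.116,"rx": 0,"ry": 0,"rz": 0.001},
    {"tx": 0.061,"ty": -0.0045,"tz": 0.116,"rx": 0,"ry": 0,"rz": 0.001}
  ]
}}

```text
time: 2.18
tool_pos: [0.4595, 0.0206, 0.017]
orientation: [[0.381, 0.925, -0.0], [0.925, -0.381, -0.001], [-0.001, 0.0, -1.0]]
contact_force: [-0.1, 0.1, 0.9]
gripper_width: 0.0851
```

{"op": "servo_tool", "data": {
  "plan": [
    {"tx": 0,"ty": 0,"tz": 0,"rx": 0,"ry": 0,"rz": 0},
    {"tx": 0,"ty": 0,"tz": 0,"rx": 0,"ry": 0,"rz": 0},
    {"tx": 0,"ty": 0,"tz": 0,"rx": 0,"ry": 0,"rz": 0},
    {"tx": 0,"ty": 0,"tz": 0,"rx": 0,"ry": 0,"rz": 0},
    {"tx": 0,"ty": 0,"tz": 0,"rx": 0,"ry": 0,"rz": 0},
    {"tx": 0,"ty": 0,"tz": 0,"rx": 0,"ry": 0,"rz": 0},
    {"tx": 0,"ty": 0,"tz": 0,"rx": 0,"ry": 0,"rz": 0},
    {"tx": 0,"ty": 0,"tz": 0,"rx": 0,"ry": 0,"rz": 0}
  ],
  "jaw": 1,
  "grip_force": 50
}}

```text
time: 2.85
tool_pos: [0.459, 0.0221, 0.017]
orientation: [[0.379, 0.925, -0.001], [0.925, -0.379, -0.0], [-0.0, -0.001, -1.0]]
contact_force: [-2.0, -0.3, 6.4]
gripper_width: 0.0129
```

Run:
```python
from h import *
s=r.read_state();p=np.array(s['tool_pos']);print(s['time'],p,s['contact_force'],s['gripper_width'])
b,_=grab('side');cv2.imwrite('pics/s2.png',cv2.resize(b[150:300,230:430],None,fx=3,fy=3)[...,::-1])
delta([.405,-.275,p[2]+.10],Rdown(-11.9));
```

```text
2.85 [0.45896114 0.02205441 0.01698433] [-2.02209149 -0.29291408  6.42240658] 0.012890724253587511
t [-0.3939  0.0835 -0.1332] r [-0.0001  0.0001 -0.0288] rows 7.627302190959377 1.4488394405478053
```

{"op": "servo_tool", "data": {
  "plan": [
    {"tx": 0,"ty": 0,"tz": -0.04,"rx": 0,"ry": 0,"rz": 0},
    {"tx": 0,"ty": 0,"tz": -0.09,"rx": 0,"ry": 0,"rz": 0},
    {"tx": -0.05,"ty": 0.01,"tz": -0.12,"rx": 0,"ry": 0,"rz": -0.01},
    {"tx": -0.1,"ty": 0.02,"tz": -0.133,"rx": 0,"ry": 0,"rz": -0.0288},
    {"tx": -0.15,"ty": 0.032,"tz": -0.133,"rx": 0,"ry": 0,"rz": -0.0288},
    {"tx": -0.2,"ty": 0.0425,"tz": -0.133,"rx": 0,"ry": 0,"rz": -0.0288},
    {"tx": -0.25,"ty": 0.053,"tz": -0.133,"rx": 0,"ry": 0,"rz": -0.0288},
    {"tx": -0.3,"ty": 0.0635,"tz": -0.133,"rx": 0,"ry": 0,"rz": -0.0288},
    {"tx": -0.35,"ty": 0.074,"tz": -0.133,"rx": 0,"ry": 0,"rz": -0.0288},
    {"tx": -0.394,"ty": 0.0835,"tz": -0.133,"rx": 0,"ry": 0,"rz": -0.0288},
    {"tx": -0.394,"ty": 0.0835,"tz": -0.133,"rx": 0,"ry": 0,"rz": -0.0288},
    {"tx": -0.394,"ty": 0.0835,"tz": -0.133,"rx": 0,"ry": 0,"rz": -0.0288}
  ],
  "grip_force": 60
}}

```text
time: 3.9
tool_pos: [0.4035, -0.2774, 0.1158]
orientation: [[0.212, 0.977, -0.002], [0.977, -0.212, 0.0], [-0.0, -0.002, -1.0]]
contact_force: [-0.8, 1.6, -4.6]
gripper_width: 0.0131
```

Run:
```python
from h import *
s=r.read_state();p=np.array(s['tool_pos']);print(s['time'],p,s['contact_force'],s['gripper_width'],s['qvel'].max())
b,_=grab('top');cv2.imwrite('pics/t2.png',cv2.resize(b[230:350,320:480],None,fx=5,fy=5,interpolation=cv2.INTER_CUBIC)[...,::-1])
W=cloud('top',_); v,u=np.mgrid[:480,:640]; z=W[...,2]; hsv=cv2.cvtColor(b,cv2.COLOR_RGB2HSV)
m=(u>340)&(u<470)&(v>270)&(v<340)&(z>.085)&(z<.135)&(hsv[...,2]>150)&(hsv[...,1]<60); P=W[m]; print(m.sum(),np.nanmedian(P,0))
if m.sum()>20:
    B=P[:,:2].astype(np.float32); l=cv2.fitLine(B,cv2.DIST_HUBER,0,.01,.01).ravel(); print(np.degrees(np.arctan2(l[1],l[0])),cv2.minAreaRect(B*1000))
delta([.405,-.275,.066],Rdown(-11.9))
```

```text
3.9 [ 0.4035093  -0.27739533  0.11576807] [-0.779845    1.61910814 -4.60285143] 0.013057262468706683 0.028376124749961276
59 [ 0.42323774 -0.19938088  0.10791207]
-60.680202 ((423.583251953125, -199.48974609375), (18.24447250366211, 18.701311111450195), 77.28203582763672)
t [0.0006 0.001  0.0665] r [-0.0002 -0.0001 -0.0004] rows 1.1954402802534876 0.024106343973120878
```

View pics/t2.png

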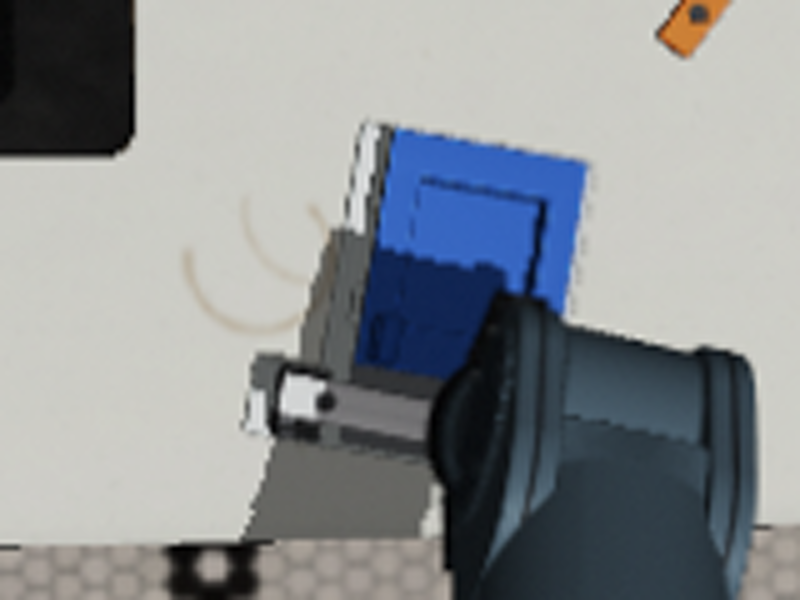

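Top view: the bar is held over the stand with its left end at about px (300,392) in the crop, above the left fork at about (275,400). The right end is hidden by the wrist. I'll check the alignment with the side camera before lowering.

Run:
```python
from h import *
s=r.read_state();print(s['tool_pos'])
b,_=grab('side');cv2.imwrite('pics/s3.png',cv2.resize(b[190:310,150:310],None,fx=5,fy=5,interpolation=cv2.INTER_CUBIC)[...,::-1])
yw=np.radians(-11.9);X=np.array([np.cos(yw),np.sin(yw)]);Y=np.array([-X[1],X[0]])
for n in('top','side'):
    im,d=load(n);W=cloud(n,d); q=W[...,:2]-[.4048,-.2749]; a=q@X; t=q@Y; z=W[...,2]
    for sg in(1,-1):
        m=(abs(a)<.03)&(t*sg>.062)&(t*sg<.11)&(z>.09)&(z<.125)
        print(n,sg,m.sum(), [np.round(np.percentile(k[m]*1000,[3,50,97]),1) for k in(a,t,z)] if m.sum() else '')
        m=(abs(a)<.03)&(t*sg>.055)&(t*sg<.09)&(z>.052)&(z<.07)
        print('  fork',m.sum(), [np.round(np.percentile(k[m]*1000,[3,50,97]),1) for k in(a,t,z)] if m.sum() else '')
```

```text
[ 0.40424298 -0.27531714  0.1158431 ]
top 1 96 [array([-6.2,  2.9, 12.6]), array([63. , 75.2, 87.9]), array([101.9, 108.1, 114.8])]
  fork 29 [array([-17.3, -13.8,  18. ]), array([62.9, 71.8, 81.7]), array([52.5, 59.8, 65.7])]
top -1 0 
  fork 0 
side 1 75 [array([-9.5,  6.2, 12.9]), array([62.2, 75.5, 88. ]), array([100.4, 108.6, 112.4])]
  fork 63 [array([-21.1, -11.6,  18.8]), array([58.8, 69.7, 81. ]), array([52.6, 57.6, 63.6])]
side -1 102 [array([-11.7,   4.9,  11.3]), array([-93.7, -78.7, -63.4]), array([100.4, 108. , 112.2])]
  fork 69 [array([-20.5, -12.1,  20.4]), array([-84.2, -75. , -64.1]), array([52.6, 57.7, 63.8])]
```

View pics/s3.png

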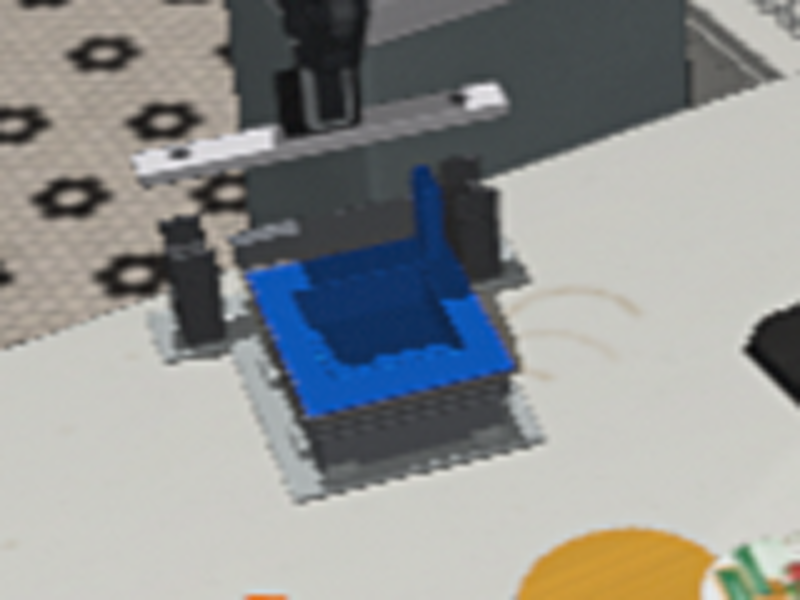

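The side view shows the bar level above the two forks. Measured in the stand frame, it sits about 2.5 mm towards -Y and about 1 mm towards +X, with about 0.8° of yaw. I'll correct that and lower it.

Run:
```python
from h import *
delta([.4035,-.2727,.066],Rdown(-11.3))
```

```text
t [ 0.0016 -0.0019  0.0666] r [-0.0002 -0.0002 -0.0017] rows 1.1983326930318547 0.08646327059274961
```

{"op": "servo_tool", "data": {
  "plan": [
    {"tx": 0.0016,"ty": -0.0019,"tz": 0.01,"rx": 0,"ry": 0,"rz": -0.0017},
    {"tx": 0.0016,"ty": -0.0019,"tz": 0.02,"rx": 0,"ry": 0,"rz": -0.0017},
    {"tx": 0.0016,"ty": -0.0019,"tz": 0.03,"rx": 0,"ry": 0,"rz": -0.0017},
    {"tx": 0.0016,"ty": -0.0019,"tz": 0.04,"rx": 0,"ry": 0,"rz": -0.0017},
    {"tx": 0.0016,"ty": -0.0019,"tz": 0.05,"rx": 0,"ry": 0,"rz": -0.0017},
    {"tx": 0.0016,"ty": -0.0019,"tz": 0.06,"rx": 0,"ry": 0,"rz": -0.0017},
    {"tx": 0.0016,"ty": -0.0019,"tz": 0.0665,"rx": 0,"ry": 0,"rz": -0.0017},
    {"tx": 0.0016,"ty": -0.0019,"tz": 0.0665,"rx": 0,"ry": 0,"rz": -0.0017},
    {"tx": 0.0016,"ty": -0.0019,"tz": 0.0665,"rx": 0,"ry": 0,"rz": -0.0017}
  ]
}}

```text
time: 4.75
tool_pos: [0.4039, -0.2737, 0.0663]
orientation: [[0.196, 0.981, -0.001], [0.981, -0.196, 0.0], [0.0, -0.001, -1.0]]
contact_force: [0.6, -0.3, -4.5]
gripper_width: 0.0127
```

```bash
cat > chk.py <<'E'
from h import *
yw=np.radians(-11.9);X=np.array([np.cos(yw),np.sin(yw)]);Y=np.array([-X[1],X[0]])
def chk(lo,hi):
    s=r.read_state();print(s['time'],s['tool_pos'],s['contact_force'],s['gripper_width'])
    for n in('top','side'):
        im,d=grab(n);W=cloud(n,d); q=W[...,:2]-[.4048,-.2749]; a=q@X; t=q@Y; z=W[...,2]; br=im.min(-1)>95
        for sg in(1,-1):
            m=(abs(a)<.03)&(t*sg>.025)&(t*sg<.11)&(z>lo)&(z<hi)&br
            print(n,sg,m.sum(), [np.round(np.percentile(k[m]*1000,[3,50,97]),1) for k in(a,t,z)] if m.sum() else '')
E
python3 -c "
from chk import *
chk(.045,.08)"
```

```text
4.75 [ 0.40391714 -0.27369311  0.06630204] [ 0.56224754 -0.31230102 -4.47809347] 0.012711641381843799
top 1 197 [array([-7.9,  0.8,  9.9]), array([27.6, 57.9, 90. ]), array([51.2, 59. , 65.4])]
top -1 0 
side 1 102 [array([-8.9,  3.5, 13.6]), array([26.6, 60.7, 89.2]), array([50.4, 59.7, 63.4])]
side -1 194 [array([-12.7,   3.8,  16.9]), array([-90.8, -54.1, -27.1]), array([46.7, 58.8, 64.3])]
```

{"op": "servo_tool", "data": {
  "plan": [
    {"tx": 0,"ty": 0,"tz": 0.0013,"rx": 0,"ry": 0,"rz": 0},
    {"tx": 0,"ty": 0,"tz": 0.0025,"rx": 0,"ry": 0,"rz": 0},
    {"tx": 0,"ty": 0,"tz": 0.0025,"rx": 0,"ry": 0,"rz": 0}
  ]
}}

```text
time: 5.1
tool_pos: [0.404, -0.2739, 0.0648]
orientation: [[0.197, 0.981, 0.0], [0.981, -0.197, -0.0], [-0.0, 0.0, -1.0]]
contact_force: [0.5, 0.1, -4.9]
gripper_width: 0.0132
```

{"op": "servo_tool", "data": {
  "plan": [
    {"tx": 0,"ty": 0,"tz": 0.0015,"rx": 0,"ry": 0,"rz": 0},
    {"tx": 0,"ty": 0,"tz": 0.0015,"rx": 0,"ry": 0,"rz": 0},
    {"tx": 0,"ty": 0,"tz": 0.0015,"rx": 0,"ry": 0,"rz": 0}
  ]
}}

```text
time: 5.35
tool_pos: [0.4042, -0.2739, 0.064]
orientation: [[0.196, 0.981, 0.0], [0.981, -0.196, -0.0], [-0.0, 0.0, -1.0]]
contact_force: [-1.9, 0.2, 3.3]
gripper_width: 0.0129
```

{"op": "servo_tool", "data": {
  "plan": [
    {"tx": 0,"ty": 0,"tz": 0,"rx": 0,"ry": 0,"rz": 0},
    {"tx": 0,"ty": 0,"tz": 0,"rx": 0,"ry": 0,"rz": 0},
    {"tx": 0,"ty": 0,"tz": 0,"rx": 0,"ry": 0,"rz": 0},
    {"tx": 0,"ty": 0,"tz": 0,"rx": 0,"ry": 0,"rz": 0},
    {"tx": 0,"ty": 0,"tz": 0,"rx": 0,"ry": 0,"rz": 0}
  ],
  "jaw": -0.2
}}

```text
time: 5.77
tool_pos: [0.4042, -0.2739, 0.0636]
orientation: [[0.196, 0.981, 0.0], [0.981, -0.196, -0.0], [-0.0, 0.0, -1.0]]
contact_force: [0.2, 0.6, 0.2]
gripper_width: 0.0515
```

{"op": "servo_tool", "data": {
  "plan": [
    {"tx": 0,"ty": 0,"tz": -0.03,"rx": 0,"ry": 0,"rz": 0},
    {"tx": 0,"ty": 0,"tz": -0.07,"rx": 0,"ry": 0,"rz": 0},
    {"tx": 0,"ty": 0,"tz": -0.11,"rx": 0,"ry": 0,"rz": 0},
    {"tx": 0,"ty": 0,"tz": -0.13,"rx": 0,"ry": 0,"rz": 0},
    {"tx": 0,"ty": 0,"tz": -0.13,"rx": 0,"ry": 0,"rz": 0},
    {"tx": 0,"ty": 0,"tz": -0.13,"rx": 0,"ry": 0,"rz": 0}
  ]
}}

```text
time: 6.27
tool_pos: [0.4044, -0.2743, 0.1617]
orientation: [[0.197, 0.98, 0.001], [0.98, -0.197, -0.001], [-0.001, 0.002, -1.0]]
contact_force: [0.2, -1.2, -0.6]
gripper_width: 0.0513
```

```bash
python3 -c "
from chk import *
chk(.045,.075)
im,d=load('top');W=cloud('top',d);hsv=cv2.cvtColor(im,cv2.COLOR_RGB2HSV);v,u=np.mgrid[:480,:640]
blue=(hsv[...,0]>100)&(hsv[...,0]<125)&(hsv[...,1]>120)&(u>375)&(u<450)&(v>245)&(v<330)
P=W[blue&(W[...,2]>.075)];print('tab',len(P),np.median(P,0)*1000)
yb=np.array([.206,.9785,0])
delta([.4505,-.2436,.15],Rdown(78.1)); delta([.4505,-.2436,.15],Rdown(-101.9));print(r.read_state()['joints'])
"
```

```text
6.2667 [ 0.40440162 -0.27425144  0.16165686] [ 0.15700283 -1.23535985 -0.61267637] 0.051320968842381263
top 1 187 [array([-7.4,  1.2, 10. ]), array([26.6, 56.4, 89.6]), array([50.6, 56.5, 62.9])]
top -1 0 
side 1 89 [array([-11.9,   3.8,  13.2]), array([25.6, 58.3, 88.6]), array([49. , 55.7, 62. ])]
side -1 186 [array([-12.2,   4.6,  16.2]), array([-91.2, -53.6, -26.6]), array([46.2, 56.7, 61.8])]
tab 74 [ 452.94788129 -245.92273728   92.55066717]
t [0.0514 0.0539 0.0134] r [-1.000e-04 -3.000e-04 -2.484e-01] rows 1.3621406393945594 12.489458853803574
t [0.0514 0.0539 0.0134] r [-3.000e-04  1.000e-04  2.516e-01] rows 1.3621406393945594 12.650218039098357
[ 0.86470653  0.40029556 -0.43951064  2.00018295  0.23516148  0.79142344
  0.09129719]
```

The bar is seated and released: its top is at 56.5 mm, the ends are symmetric and it is in both slots. Next I turn the gripper to straddle the tab.

{"op": "servo_tool", "data": {
  "plan": [
    {"tx": 0.051,"ty": 0.054,"tz": 0,"rx": 0,"ry": 0,"rz": -0.2484},
    {"tx": 0.051,"ty": 0.054,"tz": 0,"rx": 0,"ry": 0,"rz": -0.2484},
    {"tx": 0.051,"ty": 0.054,"tz": 0,"rx": 0,"ry": 0,"rz": -0.2484},
    {"tx": 0.051,"ty": 0.054,"tz": 0,"rx": 0,"ry": 0,"rz": -0.2484},
    {"tx": 0.051,"ty": 0.054,"tz": 0,"rx": 0,"ry": 0,"rz": -0.2484},
    {"tx": 0.051,"ty": 0.054,"tz": 0,"rx": 0,"ry": 0,"rz": -0.2484},
    {"tx": 0.051,"ty": 0.054,"tz": 0,"rx": 0,"ry": 0,"rz": -0.2484},
    {"tx": 0.051,"ty": 0.054,"tz": 0,"rx": 0,"ry": 0,"rz": -0.2484},
    {"tx": 0.051,"ty": 0.054,"tz": 0,"rx": 0,"ry": 0,"rz": -0.2484},
    {"tx": 0.051,"ty": 0.054,"tz": 0,"rx": 0,"ry": 0,"rz": -0.2484},
    {"tx": 0.051,"ty": 0.054,"tz": 0,"rx": 0,"ry": 0,"rz": -0.2484},
    {"tx": 0.051,"ty": 0.054,"tz": 0,"rx": 0,"ry": 0,"rz": -0.2484}
  ]
}}

```text
time: 7.37
tool_pos: [0.4505, -0.2437, 0.1596]
orientation: [[-0.966, 0.259, -0.002], [0.259, 0.966, 0.002], [0.002, 0.001, -1.0]]
contact_force: [0.4, 0.3, 0.6]
gripper_width: 0.0512
```

{"op": "servo_tool", "data": {
  "plan": [
    {"tx": 0,"ty": 0,"tz": 0,"rx": 0,"ry": 0,"rz": -0.009},
    {"tx": 0,"ty": 0,"tz": 0,"rx": 0,"ry": 0,"rz": -0.009},
    {"tx": 0,"ty": 0,"tz": 0,"rx": 0,"ry": 0,"rz": -0.009},
    {"tx": 0,"ty": 0,"tz": 0,"rx": 0,"ry": 0,"rz": -0.009}
  ]
}}

```text
time: 7.7
tool_pos: [0.4509, -0.244, 0.1604]
orientation: [[-0.977, 0.212, -0.001], [0.212, 0.977, 0.001], [0.001, 0.001, -1.0]]
contact_force: [0.4, -0.7, 0.2]
gripper_width: 0.0511
```

```bash
python3 -c "
from h import *
s=r.read_state();print(s['time'],s['tool_pos'],s['qvel'].max(),s['joints'])
delta([.451,-.2443,.060],Rdown(78.1))"
```

```text
7.7 [ 0.45089894 -0.24397002  0.16039621] 0.007342000162139867 [ 1.03079955  0.52974903 -0.79948955  1.92391525  0.48365161  0.89162369
  1.34289536]
t [-0.0004 -0.0005  0.1339] r [ 0.0001 -0.0002 -0.0009] rows 2.4075972204679186 0.04847535967963122
```

{"op": "servo_tool", "data": {
  "plan": [
    {"tx": 0,"ty": 0,"tz": 0.03,"rx": 0,"ry": 0,"rz": -0.001},
    {"tx": 0,"ty": 0,"tz": 0.06,"rx": 0,"ry": 0,"rz": -0.001},
    {"tx": 0,"ty": 0,"tz": 0.09,"rx": 0,"ry": 0,"rz": -0.001},
    {"tx": 0,"ty": 0,"tz": 0.115,"rx": 0,"ry": 0,"rz": -0.001},
    {"tx": 0,"ty": 0,"tz": 0.13,"rx": 0,"ry": 0,"rz": -0.001},
    {"tx": 0,"ty": 0,"tz": 0.1365,"rx": 0,"ry": 0,"rz": -0.001},
    {"tx": 0,"ty": 0,"tz": 0.1365,"rx": 0,"ry": 0,"rz": -0.001},
    {"tx": 0,"ty": 0,"tz": 0.1365,"rx": 0,"ry": 0,"rz": -0.001}
  ]
}}

```text
time: 8.37
tool_pos: [0.4518, -0.2443, 0.0593]
orientation: [[-0.979, 0.204, 0.001], [0.204, 0.979, -0.0], [-0.001, -0.0, -1.0]]
contact_force: [0.2, -1.0, -0.6]
gripper_width: 0.0512
```

{"op": "servo_tool", "data": {
  "plan": [
    {"tx": 0,"ty": 0,"tz": 0,"rx": 0,"ry": 0,"rz": 0},
    {"tx": 0,"ty": 0,"tz": 0,"rx": 0,"ry": 0,"rz": 0},
    {"tx": 0,"ty": 0,"tz": 0,"rx": 0,"ry": 0,"rz": 0},
    {"tx": 0,"ty": 0,"tz": 0,"rx": 0,"ry": 0,"rz": 0},
    {"tx": 0,"ty": 0,"tz": 0,"rx": 0,"ry": 0,"rz": 0},
    {"tx": 0,"ty": 0,"tz": 0,"rx": 0,"ry": 0,"rz": 0},
    {"tx": 0,"ty": 0,"tz": 0,"rx": 0,"ry": 0,"rz": 0}
  ],
  "jaw": 1,
  "grip_force": 60
}}

```text
time: 8.95
tool_pos: [0.4515, -0.2451, 0.0595]
orientation: [[-0.979, 0.205, 0.001], [0.205, 0.979, -0.002], [-0.001, -0.001, -1.0]]
contact_force: [-2.5, -1.2, 6.5]
gripper_width: 0.0091
```

Run:
```python
from chk import *
chk(.045,.075)
s=r.read_state(); p=np.array(s['tool_pos']);R0=np.array(s['orientation'])
a=np.append(Y,0); piv=np.array([.487,-.2922,.045])+np.append(X,0)*.06
for th in np.radians([2,4,6,8,10,12,14,16]):
    R=Ro.from_rotvec(a*th); p1=piv+R.apply(p-piv); print(np.degrees(th).round(),end=' '); delta(p1,R.as_matrix()@R0,s)
```

```text
8.95 [ 0.45154877 -0.24514575  0.05950724] [-2.48546395 -1.2381105   6.54442931] 0.00905178838724221
top 1 143 [array([-7.3,  0.4,  9.5]), array([38.6, 62.3, 90.5]), array([50.9, 56.7, 62.8])]
top -1 0 
side 1 41 [array([-12.7,   2.4,  14.1]), array([25.6, 81.6, 89.9]), array([47.2, 57. , 60.3])]
side -1 185 [array([-14.9,   4.1,  17.9]), array([-91. , -54.1, -26.9]), array([47.2, 56.8, 61.7])]
2.0 t [-0.0008 -0.     -0.0048] r [-0.      0.0056 -0.    ] rows 0.08820953331828071 0.2793296089385475
4.0 t [-0.0017 -0.     -0.0097] r [-0.      0.0111 -0.    ] rows 0.17639219715820745 0.5586592178770948
6.0 t [-0.0028 -0.     -0.0144] r [-0.      0.0167 -0.    ] rows 0.2645211302261306 0.8379888268156426
8.0 t [-0.0041 -0.     -0.0192] r [-0.      0.0222 -0.    ] rows 0.352569487595313 1.1173184357541897
10.0 t [-0.0055 -0.     -0.0239] r [-0.      0.0278 -0.    ] rows 0.4405104488831563 1.3966480446927372
12.0 t [-0.0071 -0.     -0.0285] r [-0.      0.0333 -0.    ] rows 0.5283172264209492 1.675977653631285
14.0 t [-0.0088 -0.0001 -0.0331] r [-0.0001  0.0389 -0.0001] rows 0.615963073413651 1.9553072625698324
16.0 t [-0.0108 -0.0001 -0.0376] r [-0.0001  0.0444 -0.0001] rows 0.7034212920872221 2.234636871508379
```

Tab gripped (9 mm). Now I peel by rotating about the far rim edge.

{"op": "servo_tool", "data": {
  "plan": [
    {"tx": -0.0004,"ty": 0,"tz": -0.0024,"rx": 0,"ry": 0.0028,"rz": 0},
    {"tx": -0.0008,"ty": 0,"tz": -0.0048,"rx": 0,"ry": 0.0056,"rz": 0},
    {"tx": -0.0012,"ty": 0,"tz": -0.0072,"rx": 0,"ry": 0.0083,"rz": 0},
    {"tx": -0.0017,"ty": 0,"tz": -0.0097,"rx": 0,"ry": 0.0111,"rz": 0},
    {"tx": -0.0028,"ty": 0,"tz": -0.0144,"rx": 0,"ry": 0.0167,"rz": 0},
    {"tx": -0.0041,"ty": 0,"tz": -0.0192,"rx": 0,"ry": 0.0222,"rz": 0},
    {"tx": -0.0055,"ty": 0,"tz": -0.0239,"rx": 0,"ry": 0.0278,"rz": 0},
    {"tx": -0.0071,"ty": 0,"tz": -0.0285,"rx": 0,"ry": 0.0333,"rz": 0},
    {"tx": -0.0088,"ty": 0,"tz": -0.0331,"rx": 0,"ry": 0.0389,"rz": 0},
    {"tx": -0.0108,"ty": 0,"tz": -0.0376,"rx": 0,"ry": 0.0444,"rz": 0},
    {"tx": -0.0108,"ty": 0,"tz": -0.0376,"rx": 0,"ry": 0.0444,"rz": 0},
    {"tx": -0.0108,"ty": 0,"tz": -0.0376,"rx": 0,"ry": 0.0444,"rz": 0}
  ]
}}

```text
time: 10.05
tool_pos: [0.4597, -0.2458, 0.0867]
orientation: [[-0.942, 0.204, -0.268], [0.196, 0.979, 0.056], [0.274, 0.0, -0.962]]
contact_force: [0.4, -0.2, -0.9]
gripper_width: 0.0091
```

```bash
cat > tray.py <<'E'
from chk import *
def tray():
    s=r.read_state();print(s['time'],s['tool_pos'],s['contact_force'],s['gripper_width'])
    for n in('top','side'):
        im,d=grab(n);W=cloud(n,d);hsv=cv2.cvtColor(im,cv2.COLOR_RGB2HSV)
        blue=(hsv[...,0]>100)&(hsv[...,0]<125)&(hsv[...,1]>120)&(W[...,0]>.3)&(W[...,0]<.8)&(W[...,1]<-.15)&(W[...,1]>-.4)
        P=W[blue]; q=P[:,:2]-[.487,-.2922]; a=q@X*1000;t=q@Y*1000;z=P[:,2]*1000
        for lo in range(-70,90,20):
            m=(a>lo)&(a<lo+20)&(abs(t+20)<30)
            if m.sum()>5: print(n,lo+10,m.sum(),'z max-ish',np.percentile(z[m],[50,90]).round(1),'t',np.percentile(t[(a>lo)&(a<lo+20)],[2,98]).round(0))
        print(np.percentile(a,[2,98]))
E
python3 -c "
from tray import *
tray();im,_=load('side');cv2.imwrite('pics/s4.png',cv2.resize(im[170:310,140:320],None,fx=4.4,fy=4.2,interpolation=cv2.INTER_CUBIC)[...,::-1])"
```

```text
10.05 [ 0.45971774 -0.24579843  0.08672754] [ 0.41843235 -0.15606725 -0.9077356 ] 0.009109975722518055
top -60 23 z max-ish [78.7 82.3] t [-15.  50.]
top -40 77 z max-ish [76.4 80. ] t [-15.  48.]
top -20 9 z max-ish [46.1 49. ] t [-13.  42.]
[-54.09969367 -28.50453826]
side -60 44 z max-ish [79.4 81.8] t [-42.  66.]
side -40 305 z max-ish [71.6 79.5] t [-46.  46.]
side -20 152 z max-ish [47.8 72.3] t [-48.  47.]
side 0 158 z max-ish [41.2 65.8] t [-48.  48.]
side 20 66 z max-ish [57.5 62.4] t [-48.  48.]
side 40 133 z max-ish [52.1 56.1] t [-48.  48.]
side 60 95 z max-ish [49.4 52.8] t [-47.  48.]
[-55.94976026  57.27929025]
```

View pics/s4.png

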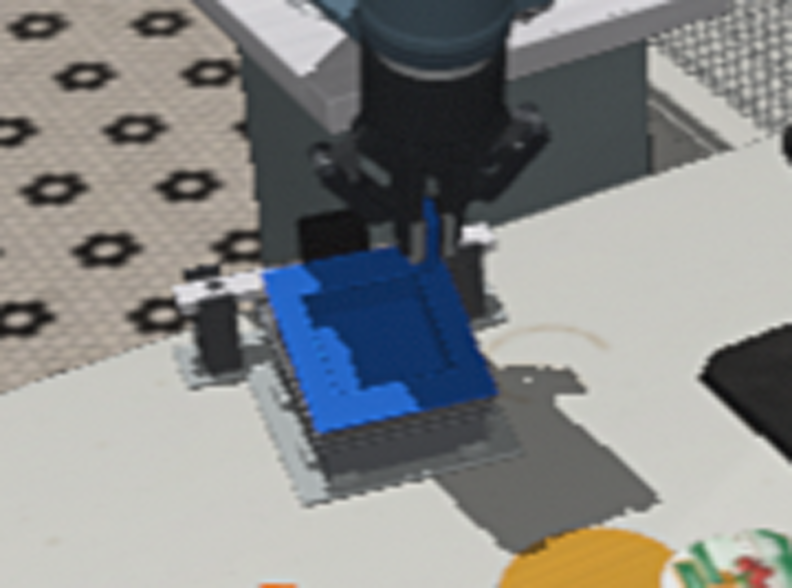

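The side view shows the tab end raised clear of the bar, with the far edge (px ~(400,410)) resting on the grey rim and the bar in both forks. Far edge is about 49 mm and the tab end about 80 mm, so step 2 is met. I'll peel a bit further so the weak studs let go, then lift.

Run:
```python
from chk import *
s=r.read_state(); p=np.array(s['tool_pos']);R0=np.array(s['orientation']);print(s['joints'])
a=np.append(Y,0); piv=np.array([.487,-.2922,.045])+np.append(X,0)*.06
for th in np.radians([3,6,9,12]):
    R=Ro.from_rotvec(a*th); p1=piv+R.apply(p-piv); print(np.degrees(th).round(),end=' '); delta(p1,R.as_matrix()@R0,s)
delta(p1+[0,0,.15],R.as_matrix()@R0,s)
```

```text
[ 0.84785345  0.7807078  -0.67884336  1.71918769  0.52574613  1.13466785
  1.31193353]
3.0 t [-0.0011 -0.     -0.0073] r [-0.      0.0083 -0.    ] rows 0.13255836967991463 0.4189944134078214
6.0 t [-0.0027 -0.     -0.0145] r [-0.      0.0167 -0.    ] rows 0.26502589047468855 0.8379888268156428
9.0 t [-0.0045 -0.     -0.0216] r [-0.0001  0.025  -0.    ] rows 0.3973117757624696 1.256983240223463
12.0 t [-0.0068 -0.     -0.0286] r [-0.0001  0.0333 -0.    ] rows 0.5293253634053088 1.675977653631285
t [ 0.0481 -0.     -0.2209] r [-0.0001  0.0333 -0.    ] rows 4.066970058226581 1.675977653631285
```

{"op": "servo_tool", "data": {
  "plan": [
    {"tx": -0.0011,"ty": 0,"tz": -0.0073,"rx": 0,"ry": 0.0083,"rz": 0},
    {"tx": -0.0027,"ty": 0,"tz": -0.0145,"rx": 0,"ry": 0.0167,"rz": 0},
    {"tx": -0.0045,"ty": 0,"tz": -0.0216,"rx": 0,"ry": 0.025,"rz": 0},
    {"tx": -0.0068,"ty": 0,"tz": -0.0286,"rx": 0,"ry": 0.0333,"rz": 0},
    {"tx": -0.0068,"ty": 0,"tz": -0.0286,"rx": 0,"ry": 0.0333,"rz": 0},
    {"tx": -0.0045,"ty": 0,"tz": -0.0366,"rx": 0,"ry": 0.0333,"rz": 0},
    {"tx": -0.0013,"ty": 0,"tz": -0.0478,"rx": 0,"ry": 0.0333,"rz": 0},
    {"tx": 0.004,"ty": 0,"tz": -0.067,"rx": 0,"ry": 0.0333,"rz": 0},
    {"tx": 0.0125,"ty": 0,"tz": -0.096,"rx": 0,"ry": 0.0333,"rz": 0},
    {"tx": 0.0235,"ty": 0,"tz": -0.135,"rx": 0,"ry": 0.0333,"rz": 0},
    {"tx": 0.0345,"ty": 0,"tz": -0.173,"rx": 0,"ry": 0.0333,"rz": 0},
    {"tx": 0.048,"ty": 0,"tz": -0.221,"rx": 0,"ry": 0.0333,"rz": 0}
  ]
}}

```text
time: 11.15
tool_pos: [0.4687, -0.248, 0.2581]
orientation: [[-0.864, 0.204, -0.46], [0.18, 0.979, 0.096], [0.47, -0.0, -0.883]]
contact_force: [-0.1, -0.4, -0.1]
gripper_width: 0.009
```

{"op": "servo_tool", "data": {
  "plan": [
    {"tx": 0,"ty": 0,"tz": 0,"rx": 0,"ry": 0,"rz": 0},
    {"tx": 0,"ty": 0,"tz": 0,"rx": 0,"ry": 0,"rz": 0},
    {"tx": 0,"ty": 0,"tz": 0,"rx": 0,"ry": 0,"rz": 0}
  ]
}}

```text
time: 11.4
tool_pos: [0.4695, -0.2483, 0.2568]
orientation: [[-0.865, 0.204, -0.458], [0.181, 0.979, 0.095], [0.468, -0.001, -0.884]]
contact_force: [-0.3, 1.0, -2.2]
gripper_width: 0.009
```

Run:
```python
from tray import *
tray();im,_=load('side');cv2.imwrite('pics/s5.png',cv2.resize(im[130:330,100:360],None,fx=3,fy=3,interpolation=cv2.INTER_CUBIC)[...,::-1])
# target: level, tray_mid over card (.681,-.271) at z~.19; TCP offset from tray_mid in initial frame
off=np.array([.45155,-.24515,.0595])-np.array([.487,-.2922,.045])
R=np.array([[-.979,.205,0],[.205,.979,0],[0,0,-1.]])
R=Rdown(78.1); delta(np.array([.681,-.271,.19])+off,R)
```

```text
11.4 [ 0.46946447 -0.24830937  0.25683932] [-0.29072334  0.99438081 -2.18726226] 0.009023556474971313
top -40 76 z max-ish [250.8 255.6] t [-12.  55.]
top -20 87 z max-ish [214.2 246.8] t [-13.  46.]
top 0 16 z max-ish [207.5 212.5] t [-12.  48.]
[-45.58893827   3.74037359]
side -40 325 z max-ish [245.2 252.6] t [-46.  33.]
side -20 258 z max-ish [218.2 244.9] t [-48.  47.]
side 0 211 z max-ish [204.6 231.5] t [-48.  47.]
side 20 101 z max-ish [216.3 224.1] t [-49.  49.]
side 40 181 z max-ish [206.1 210.8] t [-49.  48.]
side 60 106 z max-ish [200.3 204.2] t [-48.  48.]
[-44.72451352  56.16456993]
t [-0.2295  0.0797 -0.0452] r [-0.0001 -0.078   0.0003] rows 4.444688407648887 3.920203658692777
```

View pics/s5.png

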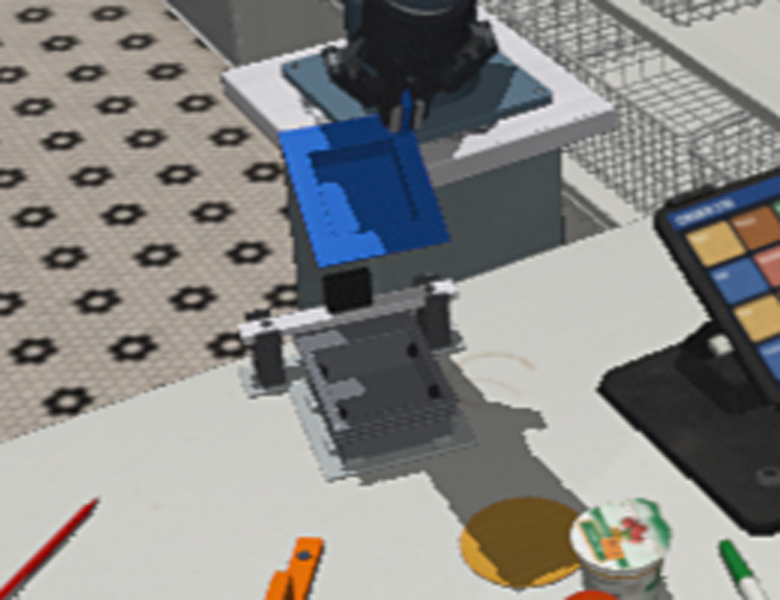

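The side view shows the blue tray off and tilted. The grey trays are in place (px ~(390,390)) and the bar is still in both forks. Now I level it and carry it over the card, set a little away from the POS screen.

Run:
```python
from h import *
off=np.array([.45155,-.24515,.0595])-np.array([.487,-.2922,.045])
delta(np.array([.676,-.281,.195])+off,Rdown(78.1))
```

```text
t [-0.223   0.0653 -0.0493] r [-0.0001 -0.078   0.0003] rows 4.272463273957265 3.920203658692777
```

{"op": "servo_tool", "data": {
  "plan": [
    {"tx": -0.02,"ty": 0.006,"tz": -0.005,"rx": 0,"ry": -0.008,"rz": 0},
    {"tx": -0.045,"ty": 0.013,"tz": -0.01,"rx": 0,"ry": -0.018,"rz": 0},
    {"tx": -0.075,"ty": 0.022,"tz": -0.017,"rx": 0,"ry": -0.028,"rz": 0},
    {"tx": -0.105,"ty": 0.031,"tz": -0.023,"rx": 0,"ry": -0.038,"rz": 0},
    {"tx": -0.135,"ty": 0.04,"tz": -0.03,"rx": 0,"ry": -0.048,"rz": 0},
    {"tx": -0.165,"ty": 0.048,"tz": -0.037,"rx": 0,"ry": -0.058,"rz": 0},
    {"tx": -0.195,"ty": 0.057,"tz": -0.043,"rx": 0,"ry": -0.068,"rz": 0},
    {"tx": -0.213,"ty": 0.0625,"tz": -0.047,"rx": 0,"ry": -0.075,"rz": 0},
    {"tx": -0.223,"ty": 0.0653,"tz": -0.0493,"rx": 0,"ry": -0.078,"rz": 0},
    {"tx": -0.223,"ty": 0.0653,"tz": -0.0493,"rx": 0,"ry": -0.078,"rz": 0},
    {"tx": -0.223,"ty": 0.0653,"tz": -0.0493,"rx": 0,"ry": -0.078,"rz": 0},
    {"tx": -0.223,"ty": 0.0653,"tz": -0.0493,"rx": 0,"ry": -0.078,"rz": 0}
  ]
}}

```text
time: 12.5
tool_pos: [0.6409, -0.2344, 0.2101]
orientation: [[-0.979, 0.205, -0.0], [0.205, 0.979, -0.0], [-0.0, -0.0, -1.0]]
contact_force: [-0.5, -0.0, -0.4]
gripper_width: 0.0092
```

Run:
```python
from chk import *
chk(.045,.075)
s=r.read_state();print(s['qvel'])
for n in('top','side'):
    im,d=load(n);W=cloud(n,d);hsv=cv2.cvtColor(im,cv2.COLOR_RGB2HSV)
    blue=(hsv[...,0]>100)&(hsv[...,0]<125)&(hsv[...,1]>120)&(W[...,0]>.5)&(W[...,0]<.8)&(W[...,1]<-.18)&(W[...,1]>-.4)&(W[...,2]>.1)
    P=W[blue]; m=(P[:,2]>.18)&(P[:,2]<.215); q=P[m]; print(n,len(q),cv2.minAreaRect((q[:,:2]*1000).astype(np.float32)))
    A=np.c_[q[:,:2],np.ones(len(q))]
    c=np.linalg.lstsq(A,q[:,2],rcond=None)[0]; print('slopes deg',np.degrees(np.arctan(c[:2])),np.median(q[:,2]))
im,_=load('side');cv2.imwrite('pics/s6.png',cv2.resize(im[130:400,100:420],None,fx=2.4,fy=2.2)[...,::-1])
```

```text
12.5 [ 0.64085617 -0.23438321  0.21007932] [-0.5180645  -0.04712574 -0.431176  ] 0.009204509611848948
top 1 186 [array([-7.4,  1.4, 10.1]), array([26.9, 54.4, 89.4]), array([49.9, 56.2, 62.7])]
top -1 0 
side 1 101 [array([-10.3,   0.8,  12.2]), array([25.7, 43.2, 87.3]), array([50.2, 57. , 60.2])]
side -1 205 [array([-13.7,   4.6,  24.7]), array([-90.8, -51.5, -27. ]), array([45.3, 56.2, 61.8])]
[-0.00127944 -0.00314149 -0.00221856 -0.00153178  0.00018881 -0.00428016
  0.00113284]
top 14 ((629.4285888671875, -228.12158203125), (12.89771556854248, 4.835002422332764), 72.39772033691406)
slopes deg [ 27.6963887  -40.85860273] 0.199167700265274
side 1225 ((672.736328125, -282.1044006347656), (98.8554458618164, 128.6732940673828), 78.69100952148438)
slopes deg [ 1.50672374 -1.09929914] 0.19863672145027192
```

View pics/s6.png

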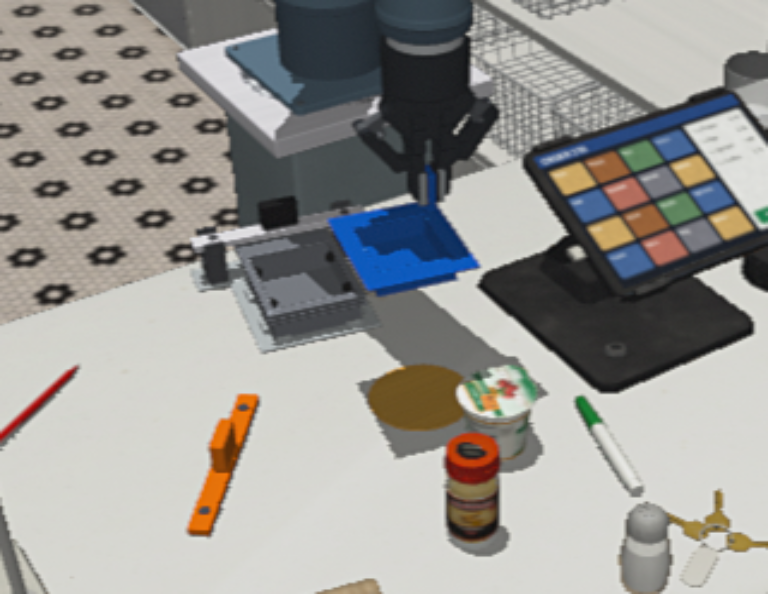

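The tray is level over the card: its middle is about (673,-282), roughly 14 mm from the card's centre, with the rim at about 0.197 m. The bar and grey trays are in place and the arm is still. Handing in.

```bash
python3 -c "
from rig import close_job
print(close_job())"
```

```text
the job is handed in; nothing more can be done
None
```

The job is handed in at 12.6 s of the 45 s limit. No verdict was reported, so what follows is from my own checks.

- **Bar:** I laid the aluminium bar in both forks and let go. My last measurement put its top at about 56–57 mm, with the ends symmetric to about 1 mm. In the last top picture the wrist hid one end, so that end was checked with the side camera only.
- **Peel:** I tilted the blue tray about 16° by its tab. The tab end rose about 3 cm while the far edge stayed on the grey rim. I then tilted it to about 28° to free the weak studs and lifted it off.
- **Final hold:** The tray is held by its tab (9 mm opening, 60 N grip), level to about 2°. Its rim is about 0.197 m above the counter and its middle about 14 mm from the card's centre.
- **Surroundings:** The grey trays looked in place in the last picture; I did not measure them afterwards. The tub also looked undisturbed. The shaker and the honey jar were outside the final crop, but the arm never went near them.

**Failed or disagreeing:** The first move call was refused because I left some numbers out of its rows; nothing moved. At the end the top camera saw too little of the tray (14 points) to fit a slope, so the level and position figures come from the side camera. They agree with the tool pose.

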